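# Seat the shelf board of a desk riser

### The arm

A 7-joint arm with a two-finger parallel gripper is mounted at the origin on the work surface. World frame = base frame: x ahead of the robot, y to its left, z up, the work surface at z = 0. Lengths are in m, angles in rad, forces in N, time in s.
With the tool pointing down it reaches from about 0.4 to 0.85 m from the base axis. Payload 10.4 kg.
Tool frame: the origin (TCP) lies on the centre line of the jaws, within the pads' length; the fingertips stand 22 mm ahead of it and the grasp point (between the pads) lies 3 mm ahead of it; x points along the fingers, y is the direction in which the jaws open and shut, and the axes are right-handed (so a half turn about x gives the same grasp; the last joint's range is limited). The gripper opens to 87 mm and grips with 3 to 60 N. Pads are 19 mm wide; open, the fingers measure 117 mm over their backs; the gripper's body (75 mm by 190 mm) begins 51 mm behind the grasp point.
Start: joints at [-1.216, 0.332, -0.065, 1.46, 0.022, 1.35, -0.088], TCP at [0.231, 0.581, 0.245] pointing down, gripper open.
Joint ranges: [-2.6, 2.6], [-0.5, 2.12], [-1.47, 1.34], [0.16, 2.42], [-1.27, 4.41], [0.06, 2.06], [-2.6, 2.6]. Speed limits (rad/s): [2.22, 2.22, 2.79, 2.79, 3.14, 3.14, 3.14].

### API

Orientations are given as a unit quaternion [x, y, z, w].
In Python, from bench import * gives the robot as it stands.
- The arm moves only by the tool arm_command, never from a script. Its argument "targets" is one flat list of numbers, 7 for each row, row after row: the turn, a rotation vector about the tool's x, y, z in units of 45 degrees (1.0 is 45 degrees), then the shift along the tool's x, y, z in units of 25 mm (1.0 is 25 mm), then the opening, from 0 (shut) to 1 (fully open). In form: [wx, wy, wz, tx, ty, tz, fingers, wx, wy, wz, tx, ty, tz, fingers, ...]. A call has 1 to 12 rows; each row shifts and turns the pose as measured when the row begins, along the tool's axes as they then stand; what a row does not reach is not made up. A row lasts 1/12 s, in which the tool goes at most 41.7 mm and 7.16 degrees, less where a joint would pass 70% of its speed; a pose out of reach is approached as far as the arm can. A call with a number of a shift or a turn outside -1 to 1 is refused whole. A call with a gripper value outside its range is refused whole. The fingers move at their own pace and stop on an object; "newtons" is the grip in N (left out, the last holds). Time passes only in rows, so rows that do not move let the fingers close. It gives the time, the measured TCP pose, the force and the opening at its end, in the units of the state.
- read_state(): the state, without advancing time (a new reading comes with each control period).
- camera(name): name is "side" or "top"; returns the picture (400x640x3 uint8, red, green, blue); there is no depth.
- calibration(name): a dict with "camera_matrix" (3x3 intrinsics, pixels), "D" ([k1, k2, p1, p2, k3] as OpenCV has them; the pictures are not rectified), "R" (3x3) and "t" (3): a world point X has camera coordinates R X + t. Camera axes: x right, y down, z forward; pixel columns grow to the right and rows downward; lengths in m; the calibration is good to about 2 mm. A picture is of the moment at which its call begins. calibration takes no time and is no camera call.
- close_job(): hands the job in, once; it reports no verdict.
The state is a dict: "time": time; "joint_positions": joint angles; "joint_vel": joint speeds; "joint_torque": joint torques, N m; "ee_pos": TCP position; "eef_rot": TCP orientation; "ft_force": force on the tool from outside, world axes, zero at the start; "torque": the same for the moment, N m; "width": finger opening in m.
Only numpy, scipy, OpenCV 4.12 (cv2) and the standard library are available. Lean on these libraries where they do the work, as an engineer would, in place of code of your own. Each camera call takes 0.05 s, during which the arm holds its last target.

### The job

The shelf board of the little wooden desk riser is resting on its rails, not yet in place. With a fingertip, gently push the end edge of the board along the rails, towards the robot's left, until it drops into the locating notches and lies level, flush with the side lips, then take the hand away. Do not lift or grip the board, do not touch the jar standing on it, and leave the other things on the desk where they are.

Things in the scene. Friction and masses are not known exactly. Their poses are not given: they have to be found in the camera images.
- frame: Wooden desk riser, fixed, 300 (x) x 224 (y) x 66 mm high. Origin on the desk under its centre; x runs along the rails the way the board must be pushed (roughly to the robot's left, yaw varies), z up. Two rails 20 mm wide at y = +-90 mm, tops at 50 mm; 12 mm thick lips outside them rise to 66 mm (1.5 mm play). Between the rails 160 mm is open to the desk, save 18 mm high bars at both ends.
- home (a point): Where the board's origin is when seated: on the frame at x = +60 mm, y = 0, 51 mm above the desk; frame axes. The board's feet then stand in four rail notches, 64 mm before and behind this point: 16 mm long, 7 mm deep, square walls. Seated, the board's top is 66 mm above the desk, flush with the lips.
- board: Loose plywood shelf board, 150 (x, along the rails) x 197 x 15 mm, 0.28 to 0.49 kg. Origin: centre of its underside; axes as the frame's. Four round 12 mm dowel feet project 8 mm below it at x = +-64, y = +-90 mm and slide on the rails: underside at 58 mm until it drops. It starts 50 to 100 mm short of home. Sliding takes 2 to 8 N; then it drops 7 mm and the notch walls stop it hard.
- push_edge (a point): Middle of the board's free (-x) end edge, half way up its thickness, 75 mm behind its origin; 65 mm above the desk while it slides, 58 mm when seated. A fingertip let down between the rails behind it can push it along +x. Shoving it with over 45 N is too rough.
- jar: Small closed clear jar, 52 mm diameter, 48 mm high, 0.12 kg, standing loose on the front (+x) half of the board, 20 to 45 mm ahead of the board's origin. Origin: centre of its underside. It rides along; not to be touched or tipped.
- mug: White mug, 76 mm diameter, 85 mm high, standing beyond the frame's +x end. Origin under its centre. Bystander.
- glue_stick: Glue stick, 26 mm diameter, 68 mm high, upright just outside the frame's -x end. Origin under its centre. Bystander.
- block: Wooden toy block 60 x 30 x 30 mm beside the frame's -y side. Origin under its centre. Bystander.
- tape_roll: Roll of tape lying flat, 70 mm diameter, 19 mm high, beside the frame's +y side (the robot's side). Origin under its centre. Bystander.
- bowl: Clear bowl, 110 mm diameter, 50 mm high, to the robot's right. Origin under its centre. Bystander.
- mouse: Black computer mouse, 100 x 60 x 30 mm, to the robot's left. Origin under its centre. Bystander.
Mind the look-alikes: they are no part of the job. What is shaped like the board but purple is not meant.

How it is judged:
By the outcome, as a careful person would: the job done as asked, in the order asked, and still so for the second after the job is handed in, with the robot touching nothing.
It also fails if it takes over 38 s, if anything falls off the work surface, if the arm or the gripper's body presses on something with over 40 N, if the wrist force passes 120 N, or if a joint passes its speed limit or range.

## Working session

There is one attempt and no reset: what is moved stays moved. The work goes in short steps, Python scripts to look and compute and a tool call to move; the robot and the scene stay as the last step left them, time stands still between calls to the robot, and variables do not carry over. Pictures are saved under pics/ and viewed, and the job is handed in when it is done.

Besides the shell and the picture viewer there is one more tool, called after ">>>" as name(argument=value, ...) on one line, values as JSON. arm_command: Moves the arm, as the interface text tells. Shifts and turns lie within -1 to 1; 1 stands for 25 mm of shift or 45 degrees of turn. Its arguments: {"type":"object","properties":{"targets":{"type":"array","items":{"type":"number","minimum":-1,"maximum":1}},"newtons":{"type":"number"}},"required":["targets"]}

```bash
mkdir -p pics; python3 - <<'E'
from bench import *
import cv2,numpy as np
for n in("side","top"):
    im=camera(n); np.save(f"pics/{n}0.npy",im); cv2.imwrite(f"pics/{n}0.png",im[:,:,::-1])
    c=calibration(n); print(n,np.round(c["camera_matrix"],1).tolist(),c["D"],np.round(c["R"],3).tolist(),np.round(c["t"],3))
s=read_state();print(s)
E
```

```text
side [[475.9, 0.0, 316.8], [0.0, 475.9, 193.7], [0.0, 0.0, 1.0]] [0.03860075 0.         0.         0.         0.        ] [[0.896, -0.443, 0.0], [-0.297, -0.6, -0.743], [0.329, 0.666, -0.669]] [-0.464  0.206  1.132]
top [[506.9, 0.0, 314.8], [0.0, 506.9, 198.8], [0.0, 0.0, 1.0]] [-0.09204556  0.          0.          0.          0.        ] [[-0.021, -1.0, -0.001], [-0.983, 0.021, -0.185], [0.185, -0.002, -0.983]] [-0.004  0.538  1.464]
{'time': 0.1, 'joint_positions': array([-1.21560164,  0.33277672, -0.06466827,  1.46086381,  0.02162842,
        1.3498936 , -0.08850117]), 'joint_vel': array([-0.00021655, -0.00186127,  0.0007588 , -0.0032994 ,  0.00134871,
        0.00013982, -0.0007106 ]), 'joint_torque': array([ 1.27595737e-03, -6.24542928e+01,  2.45351857e-02, -3.90720928e+01,
       -6.14206656e-02,  3.66803468e-02,  4.23802271e-05]), 'ee_pos': array([0.23045549, 0.58061817, 0.24385027]), 'eef_rot': array([ 0.13234193,  0.69457763, -0.13321721,  0.69447873]), 'ft_force': array([0.63259548, 0.60204675, 0.26842957]), 'torque': array([ 0.02736935, -0.0429426 , -0.00863133]), 'width': 0.08700579640468317}
```

View pics/side0.png

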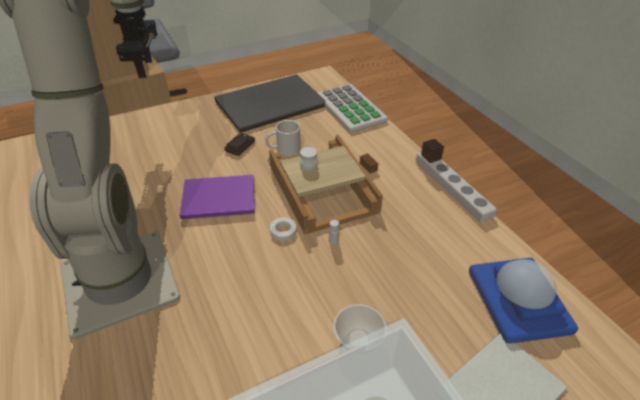

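View pics/top0.png

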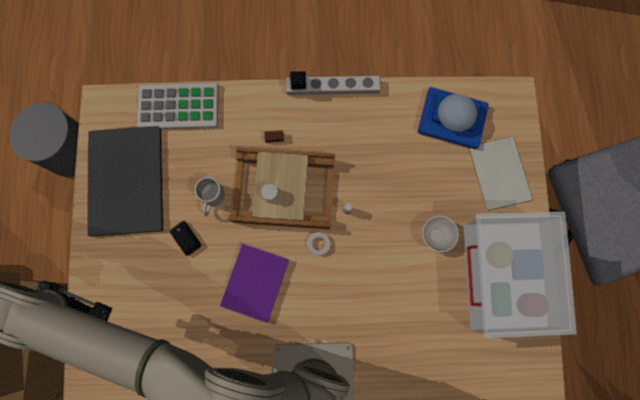

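The two candidates shaped like the board are the pale plywood panel inside the brown frame (top ≈ (280,185)) and the purple panel (top ≈ (255,283)). The plywood one sits on the rails with the jar on it, so it is the one meant. I'll confirm that in an enlarged crop.

```bash
python3 - <<'E'
import cv2,numpy as np
t=np.load("pics/top0.npy")[135:240,190:360,::-1]; cv2.imwrite("pics/tc.png",cv2.resize(t,None,fx=4.7,fy=4.7,interpolation=cv2.INTER_CUBIC))
t=np.load("pics/side0.npy")[110:250,230:400,::-1]; cv2.imwrite("pics/sc.png",cv2.resize(t,None,fx=4.2,fy=4.2,interpolation=cv2.INTER_CUBIC))
E
```

```text
(no output)
```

View pics/tc.png

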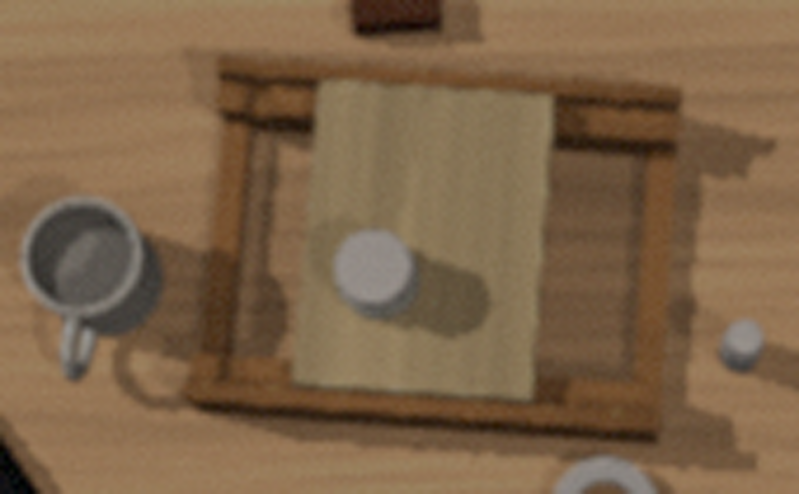

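View pics/sc.png

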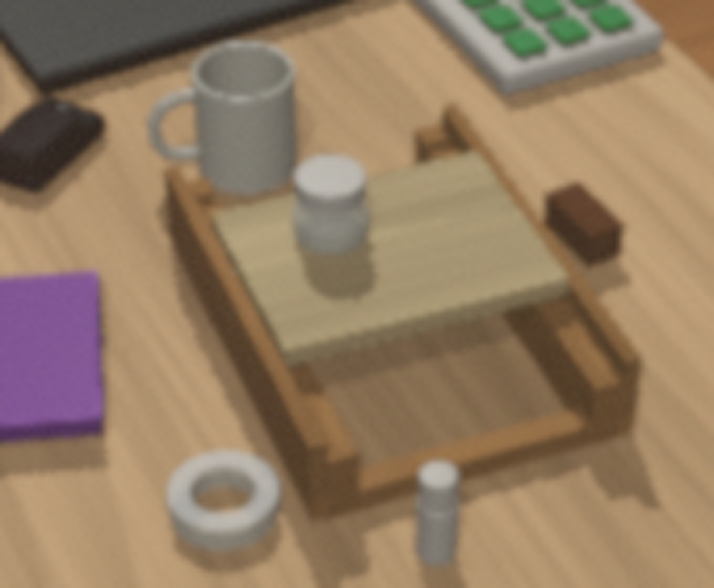

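The crop confirms it: plywood board with jar, top corners at about crop (318,80), (555,97), (533,400), (292,382). I'll measure it with a colour mask, plus the frame corners and bystanders.

```bash
cat >h.py <<'E'
from bench import *
import cv2,numpy as np
def ray(n,uv,z):
    c=calibration(n);K=np.array(c["camera_matrix"]);R=np.array(c["R"]);t=np.array(c["t"])
    p=cv2.undistortPoints(np.array(uv,float).reshape(-1,1,2),K,np.array(c["D"])).reshape(-1,2)
    d=np.c_[p,np.ones(len(p))]@R; o=-R.T@t
    return o+d*((z-o[2])/d[:,2])[:,None]
def boardmask(n,im):
    hsv=cv2.cvtColor(im,cv2.COLOR_RGB2HSV)
    return hsv
E
python3 - <<'E'
from h import *
tc=lambda a:np.array(a)/4.7+[190,135]-0.4
sc=lambda a:np.array(a)/4.2+[230,110]-0.4
print("board top",ray("top",tc([(318,80),(555,97),(533,400),(292,382)]),.073).round(4))
print("board side",ray("side",sc([(475,152),(570,275),(288,353),(215,212)]),.073).round(4))
print("far lip outer TL,TR",ray("top",tc([(220,57),(682,90)]),.066).round(4))
print("near lip outer BL,BR top edge",ray("top",tc([(190,400),(657,430)]),.066).round(4))
print("side lips: near -x corner, far -x corner", ray("side",sc([(322,455),(636,358),(450,105),(175,168)]),.066).round(4))
print("glue top",ray("top",tc([(744,335)]),.068),ray("side",sc([(438,474)]),.068))
print("jar",ray("top",tc([(373,265)]),.121),ray("side",sc([(330,178)]),.121))
print("mug",ray("top",tc([(82,250)]),.085))
im=np.load("pics/top0.npy");hsv=cv2.cvtColor(im,cv2.COLOR_RGB2HSV)
for p in [(280,170),(300,190),(262,210),(320,185),(250,220),(290,215)]: print(p,hsv[p[1],p[0]])
E
```

```text
board top [[0.6813 0.1548 0.073 ]
 [0.6667 0.0038 0.073 ]
 [0.4723 0.0209 0.073 ]
 [0.4867 0.1709 0.073 ]]
board side [[0.679  0.1535 0.073 ]
 [0.6698 0.0069 0.073 ]
 [0.4725 0.0193 0.073 ]
 [0.4878 0.1715 0.073 ]]
far lip outer TL,TR [[ 0.7002  0.2189  0.066 ]
 [ 0.6716 -0.0775  0.066 ]]
near lip outer BL,BR top edge [[ 0.4777  0.2358  0.066 ]
 [ 0.4529 -0.0558  0.066 ]]
side lips: near -x corner, far -x corner [[ 0.4558 -0.0654  0.066 ]
 [ 0.67   -0.0749  0.066 ]
 [ 0.6951  0.2207  0.066 ]
 [ 0.4855  0.2386  0.066 ]]
glue top [[ 0.51138732 -0.11177376  0.068     ]] [[ 0.50954639 -0.11188703  0.068     ]]
jar [[0.55013849 0.11574281 0.121     ]] [[0.5473492  0.11364787 0.121     ]]
mug [[0.5710682  0.30155784 0.085     ]]
(280, 170) [ 19  89 137]
(300, 190) [ 19  94 136]
(262, 210) [ 17  87 150]
(320, 185) [ 16 120 102]
(250, 220) [ 15 144 110]
(290, 215) [ 16  90 130]
```

```bash
cat >>h.py <<'E'
from scipy.spatial.transform import Rotation as Ro
u=np.array([.0905,.9959,0]);v=np.array([-.9959,.0905,0])
fc=np.array([.576,.080,0])
def go(target=None):
    s=read_state();M=Ro.from_quat(s["eef_rot"]).as_matrix()
    print("t",s["time"],"pos",s["ee_pos"].round(4),"F",s["ft_force"].round(1),"w",round(s["width"],3),"q",s["joint_positions"].round(2))
    print("tool axes cols",M.round(3).tolist())
    print("frame xy",((s["ee_pos"]-fc)@np.c_[u,v]).round(4))
    for sg in(1,-1):
        z=sg*u;x=np.array([0,0,-1.]);D=np.c_[x,np.cross(z,x),z]
        print("turn45 for z=%+du"%sg,(Ro.from_matrix(M.T@D).as_rotvec()/(np.pi/4)).round(3))
    if target is not None: print("shift25 tool",(M.T@(np.array(target)-s["ee_pos"])/.025).round(2))
E
python3 - <<'E'
from h import *
b=np.array([.5768,.0876,0]);print("board in frame",(b-fc)@u,(b-fc)@v)
T=b-u*.110+v*.004;T[2]=.2;print(T);go(T)
E
```

```text
board in frame 0.007641239999999998 -0.00010892000000002329
[ 0.5628614 -0.021587   0.2      ]
t 0.1 pos [0.2305 0.5806 0.2439] F [0.6 0.6 0.3] w 0.087 q [-1.22  0.33 -0.06  1.46  0.02  1.35 -0.09]
tool axes cols [[-0.0, 0.369, 0.929], [-0.001, 0.929, -0.369], [-1.0, -0.001, 0.0]]
frame xy [0.4673 0.3894]
turn45 for z=+1u [-2.366e+00 -1.000e-03  1.000e-03]
turn45 for z=-1u [1.634e+00 1.000e-03 1.000e-03]
shift25 tool [  1.78 -17.48  21.24]
```

>>> arm_command(targets=[0.055,0,0,0,-0.08,1,0,0.055,0,0,0,-0.08,1,0,0.055,0,0,0,-0.08,1,0,0.055,0,0,0,-0.08,1,0,0.055,0,0,0,-0.08,1,0,0.055,0,0,0,-0.08,1,0,0.055,0,0,0,-0.08,1,0,0.055,0,0,0,-0.08,1,0,0.055,0,0,0,-0.08,1,0,0.055,0,0,0,-0.08,1,0,0.055,0,0,0,-0.08,1,0,0.055,0,0,0,-0.08,1,0], newtons=20)

```text
time: 1.1
ee_pos: [0.4685, 0.3734, 0.2391]
eef_rot: [0.314, 0.633, -0.32, 0.632]
ft_force: [0.3, 1.2, -1.0]
width: 0.0153
```

```bash
python3 - <<'E'
from h import *
go([.563,-.0216,.2])
E
```

```text
t 1.1 pos [0.4685 0.3734 0.2391] F [ 0.3  1.2 -1. ] w 0.015 q [-0.89  0.28  0.17  1.54 -0.05  1.33 -0.07]
tool axes cols [[-0.006, 0.801, 0.599], [-0.007, 0.599, -0.801], [-1.0, -0.009, 0.002]]
frame xy [0.2824 0.1336]
turn45 for z=+1u [-3.067 -0.012  0.009]
turn45 for z=-1u [0.933 0.007 0.01 ]
shift25 tool [ 1.66 -6.42 14.91]
```

>>> arm_command(targets=[0.058,0,0,0.1,-0.04,1,0,0.058,0,0,0.1,-0.04,1,0,0.058,0,0,0.1,-0.04,1,0,0.058,0,0,0.1,-0.04,1,0,0.058,0,0,0.1,-0.04,1,0,0.058,0,0,0.1,-0.04,1,0,0.058,0,0,0.1,-0.04,1,0,0.058,0,0,0.1,-0.04,1,0,0.058,0,0,0.1,-0.04,1,0,0.058,0,0,0.1,-0.04,1,0,0.058,0,0,0.1,-0.04,1,0,0.058,0,0,0.1,-0.04,1,0])

```text
time: 2.1
ee_pos: [0.5723, 0.062, 0.208]
eef_rot: [0.486, 0.509, -0.495, 0.51]
ft_force: [0.3, 0.1, -0.3]
width: 0.0008
```

```bash
python3 - <<'E'
from h import *
go([.563,-.0216,.2])
E
```

```text
t 2.1 pos [0.5723 0.062  0.208 ] F [ 0.3  0.1 -0.3] w 0.001 q [-0.55  0.26  0.42  1.66 -0.1   1.25 -0.07]
tool axes cols [[-0.007, 0.999, 0.038], [-0.011, 0.038, -0.999], [-1.0, -0.007, 0.011]]
frame xy [-0.0182  0.0021]
turn45 for z=+1u [-3.836 -0.013  0.021]
turn45 for z=-1u [0.164 0.014 0.009]
shift25 tool [ 0.36 -0.5   3.33]
```

>>> arm_command(targets=[0.1,0.01,0.01,0,-0.1,0.9,0,0.06,0,0,0,-0.1,0.9,0,0,0,0,0,0,0.9,0,0,0,0,0,0,0.5,0,0,0,0,0,0,0,0])

```text
time: 2.52
ee_pos: [0.5612, -0.0343, 0.2077]
eef_rot: [-0.526, -0.469, 0.529, -0.472]
ft_force: [-0.4, -0.5, 0.5]
width: 0.0002
```

```bash
python3 - <<'E'
from h import *
go([.563,-.0216,.07])
im=camera("top");cv2.imwrite("pics/t1.png",cv2.resize(im[120:250,180:380,::-1],None,fx=4,fy=4,interpolation=cv2.INTER_CUBIC))
E
```

```text
t 2.5167 pos [ 0.5612 -0.0343  0.2077] F [-0.4 -0.5  0.5] w 0.0 q [-0.45  0.23  0.5   1.71 -0.11  1.24 -0.04]
tool axes cols [[-0.001, 0.994, -0.114], [-0.006, -0.114, -0.993], [-1.0, -0.0, 0.006]]
frame xy [-0.1151  0.0044]
turn45 for z=+1u [ 3.97e+00  1.00e-03 -1.20e-02]
turn45 for z=-1u [-0.03   0.007  0.   ]
shift25 tool [ 5.5   0.02 -0.54]
```

View pics/t1.png

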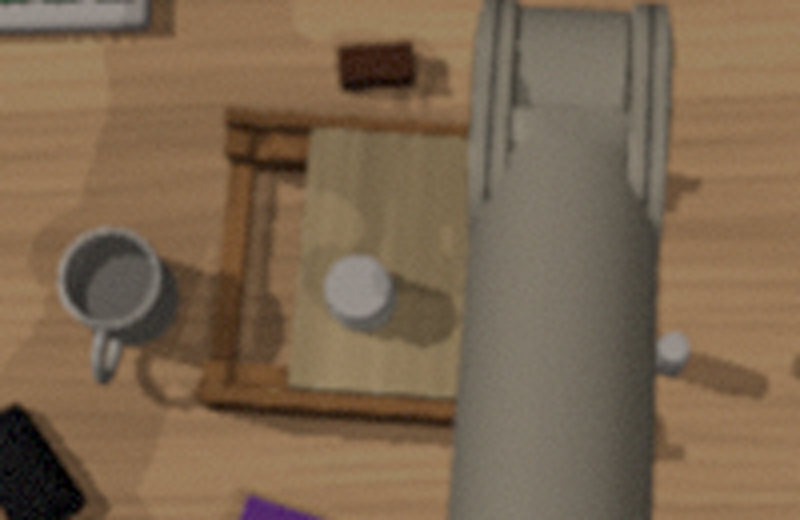

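>>> arm_command(targets=[-0.03,0.007,0,1,0,0,0,0,0,0,1,0,0,0,0,0,0,1,0,0,0,0,0,0,1,0,0,0,0,0,0,0.8,0,0,0,0,0,0,0.5,0,0,0,0,0,0,0,0,0,0])

```text
time: 3.15
ee_pos: [0.5643, -0.0203, 0.0708]
eef_rot: [0.521, 0.482, -0.516, 0.48]
ft_force: [-0.8, 0.5, 0.8]
width: 0.0004
```

```bash
python3 - <<'E'
from h import *
go(fc-u*.08+v*.004+[0,0,.067])
im=camera("side");cv2.imwrite("pics/s1.png",cv2.resize(im[110:250,230:400,::-1],None,fx=4.2,fy=4.2,interpolation=cv2.INTER_CUBIC))
E
```

```text
t 3.15 pos [ 0.5643 -0.0203  0.0708] F [-0.8  0.5  0.8] w 0.0 q [-0.42  0.38  0.45  1.83 -0.21  0.97  0.05]
tool axes cols [[0.003, 0.997, -0.074], [0.006, -0.074, -0.997], [-1.0, 0.003, -0.007]]
frame xy [-0.1009  0.0026]
turn45 for z=+1u [-3.979  0.006 -0.013]
turn45 for z=-1u [ 0.021 -0.008 -0.004]
shift25 tool [ 0.16 -0.04 -0.84]
```

View pics/s1.png

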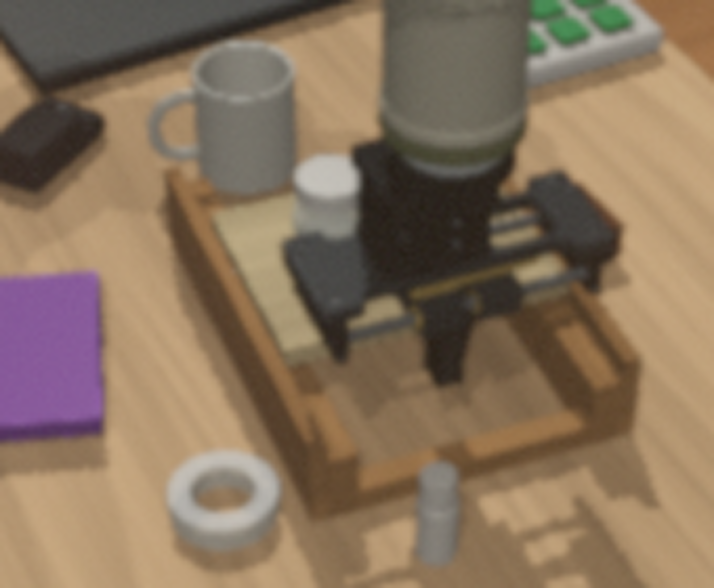

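>>> arm_command(targets=[0.02,-0.008,0,0.1,0,-0.3,0,0,0,0,0,0,-0.25,0,0,0,0,0,0,-0.12,0,0,0,0,0,0,-0.12,0,0,0,0,0,0,-0.12,0,0,0,0,0,0,-0.12,0,0,0,0,0,0,-0.12,0])

```text
time: 3.78
ee_pos: [0.5698, 0.0117, 0.0741]
eef_rot: [0.523, 0.476, -0.519, 0.48]
ft_force: [0.5, -2.0, -1.5]
width: 0.0002
```

```bash
python3 - <<'E'
from h import *
go()
E
```

```text
t 3.7833 pos [0.5698 0.0117 0.0741] F [ 0.5 -2.  -1.5] w 0.0 q [-0.47  0.38  0.44  1.82 -0.2   0.97 -0.03]
tool axes cols [[0.008, 0.996, -0.085], [0.0, -0.085, -0.996], [-1.0, 0.008, -0.001]]
frame xy [-0.0686 -0.    ]
turn45 for z=+1u [-3.994e+00  1.700e-02 -2.000e-03]
turn45 for z=-1u [ 0.006 -0.001 -0.011]
```

>>> arm_command(targets=[0,0,0,0.1,0,-0.12,0,0,0,0,0.1,0,-0.12,0,0,0,0,0.1,0,-0.12,0,0,0,0,0.04,0,-0.12,0,0,0,0,0.04,0,-0.12,0,0,0,0,0.04,0,-0.12,0])

```text
time: 4.28
ee_pos: [0.5731, 0.0179, 0.0675]
eef_rot: [0.524, 0.47, -0.523, 0.481]
ft_force: [-3.3, -9.8, 7.3]
width: 0.0008
```

```bash
python3 - <<'E'
from h import *
go()
E
```

```text
t 4.2833 pos [0.5731 0.0179 0.0675] F [-3.3 -9.8  7.3] w 0.001 q [-0.49  0.4   0.44  1.82 -0.19  0.95 -0.06]
tool axes cols [[0.012, 0.995, -0.096], [-0.011, -0.096, -0.995], [-1.0, 0.013, 0.01]]
frame xy [-0.0621 -0.0028]
turn45 for z=+1u [ 3.993 -0.026 -0.019]
turn45 for z=-1u [-0.007  0.012 -0.017]
```

```bash
python3 - <<'E'
from h import *
for n,a in(("side",(110,250,230,400)),("top",(135,240,190,360))):
    im=camera(n);cv2.imwrite(f"pics/{n}2.png",cv2.resize(im[a[0]:a[1],a[2]:a[3],::-1],None,fx=4.2 if n=="side" else 4.7,fy=4.2 if n=="side" else 4.7,interpolation=cv2.INTER_CUBIC))
go()
E
```

```text
t 4.3833 pos [0.5732 0.0181 0.0675] F [-3.5 -8.   3.6] w 0.001 q [-0.49  0.4   0.44  1.82 -0.19  0.95 -0.06]
tool axes cols [[0.012, 0.995, -0.096], [-0.011, -0.096, -0.995], [-1.0, 0.013, 0.009]]
frame xy [-0.0619 -0.0028]
turn45 for z=+1u [ 3.993 -0.026 -0.019]
turn45 for z=-1u [-0.007  0.012 -0.017]
```

View pics/side2.png

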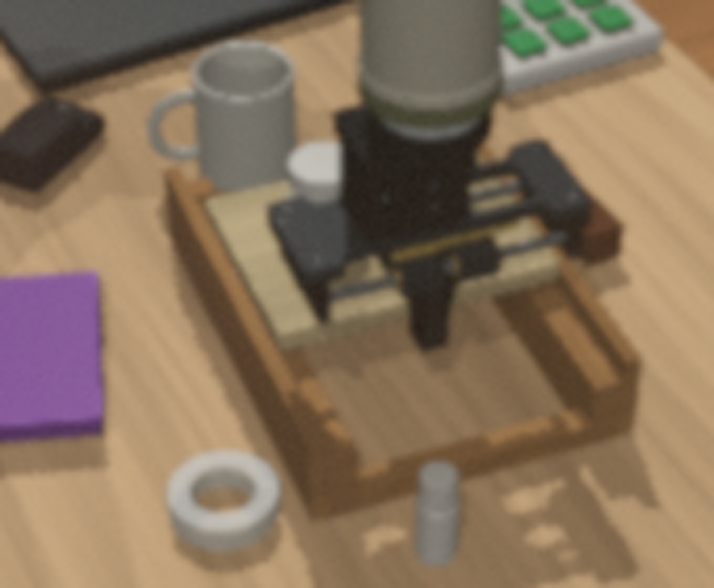

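View pics/top2.png

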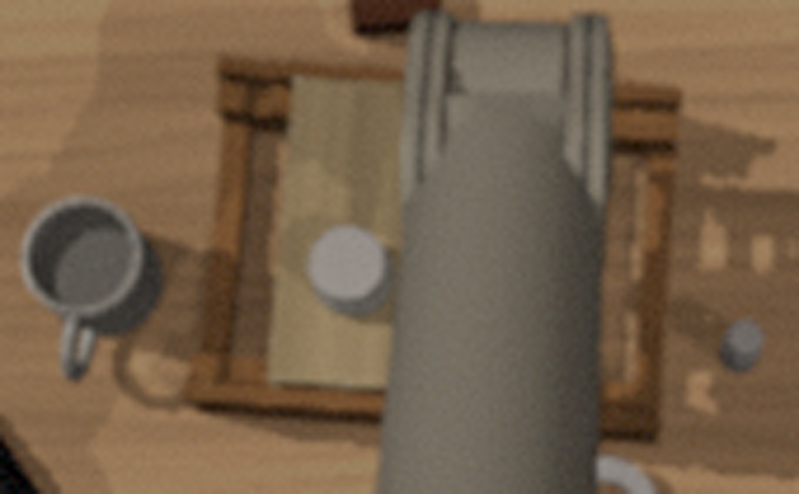

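The board has slid about 15 mm and stays parallel to the rails. The top-view front corners went from crop (318,80) and (292,382) to (293,77) and (268,383). The jar rides along upright, with about 37 mm left.

>>> arm_command(targets=[0,0.01,-0.01,0,-0.04,-0.17,0,0,0,0,0,-0.04,-0.17,0,0,0,0,0,-0.04,-0.17,0,0,0,0,0,-0.04,-0.17,0])

```text
time: 4.72
ee_pos: [0.5711, 0.0325, 0.0678]
eef_rot: [0.525, 0.472, -0.524, 0.477]
ft_force: [3.3, -5.1, -1.2]
width: -0.0001
```

```bash
python3 - <<'E'
from h import *
go()
E
```

```text
t 4.7167 pos [0.5711 0.0325 0.0678] F [ 3.3 -5.1 -1.2] w -0.0 q [-0.5   0.4   0.44  1.82 -0.2   0.96 -0.09]
tool axes cols [[0.006, 0.995, -0.101], [-0.005, -0.101, -0.995], [-1.0, 0.006, 0.004]]
frame xy [-0.0477  0.0005]
turn45 for z=+1u [ 3.987 -0.013 -0.008]
turn45 for z=-1u [-0.013  0.005 -0.008]
```

>>> arm_command(targets=[-0.01,0,0,0,0,-0.13,0,0,0,0,0,0,-0.13,0,0,0,0,0,0,-0.13,0,0,0,0,0,0,-0.13,0,0,0,0,0,0,-0.13,0])

```text
time: 5.13
ee_pos: [0.5729, 0.0515, 0.0678]
eef_rot: [0.523, 0.474, -0.521, 0.48]
ft_force: [-0.4, -0.3, -0.6]
width: 0.0006
```

```bash
python3 - <<'E'
from h import *
go()
E
```

```text
t 5.1333 pos [0.5729 0.0515 0.0678] F [-0.4 -0.3 -0.6] w 0.001 q [-0.53  0.4   0.43  1.81 -0.19  0.96 -0.11]
tool axes cols [[0.007, 0.996, -0.09], [-0.005, -0.09, -0.996], [-1.0, 0.007, 0.004]]
frame xy [-0.0286  0.0005]
turn45 for z=+1u [-4.     0.015  0.008]
turn45 for z=-1u [ 0.     0.005 -0.009]
```

>>> arm_command(targets=[0,0,0,0,0,-0.06,0,0,0,0,0,0,-0.06,0])

```text
time: 5.3
ee_pos: [0.5731, 0.0565, 0.0678]
eef_rot: [0.523, 0.475, -0.521, 0.48]
ft_force: [1.0, -5.4, 0.5]
width: 0.0006
```

```bash
python3 - <<'E'
from h import *
for n,a in(("side",(110,250,230,400)),("top",(135,240,190,360))):
    im=camera(n);cv2.imwrite(f"pics/{n}3.png",cv2.resize(im[a[0]:a[1],a[2]:a[3],::-1],None,fx=4.2 if n=="side" else 4.7,fy=4.2 if n=="side" else 4.7,interpolation=cv2.INTER_CUBIC))
go()
E
```

```text
t 5.4 pos [0.5732 0.0568 0.0678] F [ 0.2 -0.6  0.3] w 0.001 q [-0.53  0.41  0.43  1.81 -0.19  0.96 -0.12]
tool axes cols [[0.007, 0.996, -0.089], [-0.003, -0.089, -0.996], [-1.0, 0.007, 0.002]]
frame xy [-0.0233  0.0007]
turn45 for z=+1u [-3.998  0.014  0.005]
turn45 for z=-1u [ 0.002  0.003 -0.009]
```

View pics/side3.png

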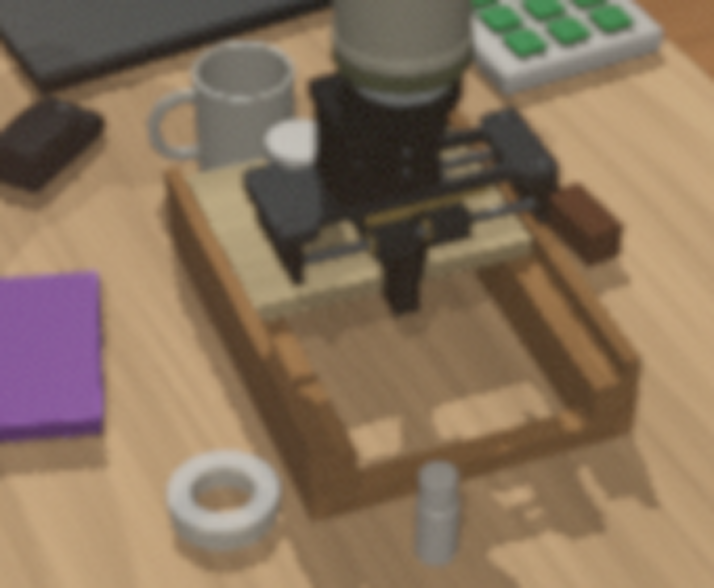

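View pics/top3.png

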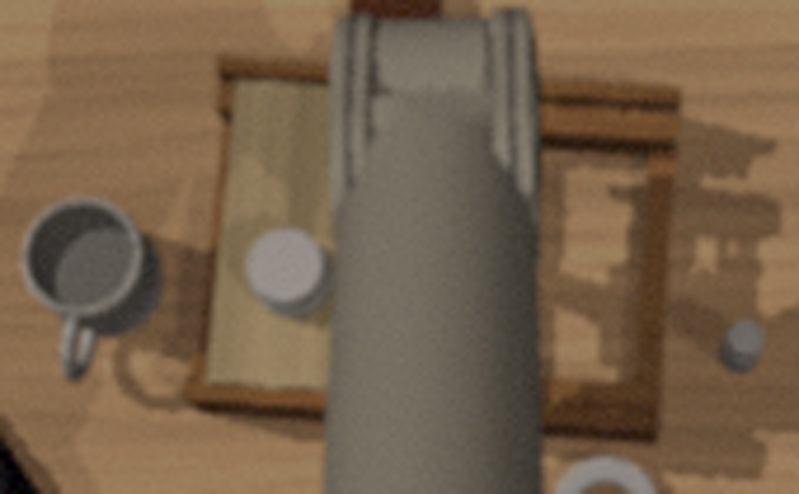

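```bash
python3 - <<'E'
from h import *
tc=lambda a:np.array(a)/4.7+[190,135]-0.4
sc=lambda a:np.array(a)/4.2+[230,110]-0.4
f=lambda P:((P-fc)@np.c_[u,v]).round(4).tolist()
for z in(.066,.073):
    print(z,"top front far/near",f(ray("top",tc([(235,80),(207,383)]),z)))
    print("   side front near, rear near, rear far",f(ray("side",sc([(185,178),(262,302),(532,237)]),z)))
E
python3 - <<'E'
from h import *
im=camera("side")
cv2.imwrite("pics/s4.png",cv2.resize(im[140:200,265:365,::-1],None,fx=8,fy=8,interpolation=cv2.INTER_CUBIC))
E
```

```text
0.066 top front far/near [[0.1383, -0.0965], [0.1366, 0.1005]]
   side front near, rear near, rear far [[0.1361, 0.1014], [-0.0096, 0.0944], [-0.0113, -0.0974]]
0.073 top front far/near [[0.1371, -0.0945], [0.1354, 0.1015]]
   side front near, rear near, rear far [[0.127, 0.1038], [-0.0174, 0.0969], [-0.0191, -0.0934]]
```

View pics/s4.png

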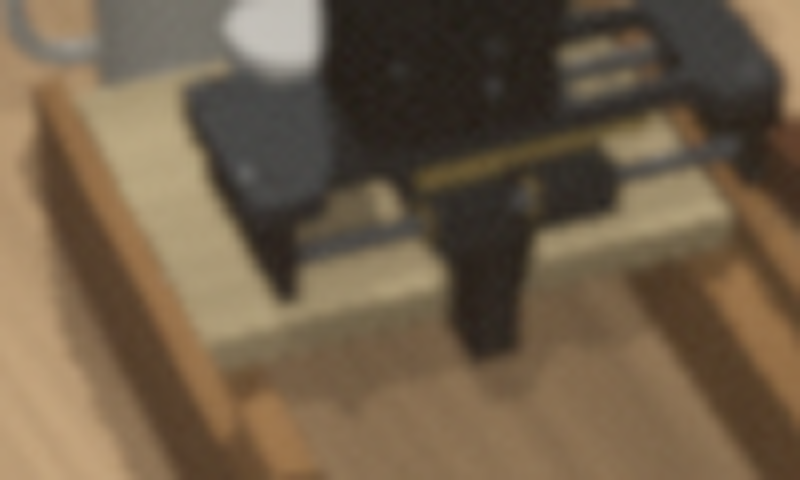

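>>> arm_command(targets=[0,0,0,0,0,0.3,0,0,0,0,0,0,0.8,0,0,0,0,0,0,0.3,0,0,0,0,0,0,0,0])

```text
time: 5.78
ee_pos: [0.5699, 0.0222, 0.068]
eef_rot: [0.523, 0.476, -0.519, 0.48]
ft_force: [-0.1, -0.2, -0.2]
width: 0.0003
```

```bash
python3 - <<'E'
from h import *
im=camera("side");np.save("pics/s5.npy",im)
cv2.imwrite("pics/s5.png",cv2.resize(im[135:205,265:365,::-1],None,fx=8,fy=8,interpolation=cv2.INTER_CUBIC))
go()
E
```

```text
t 5.8333 pos [0.5699 0.0226 0.068 ] F [ 0.2 -0.5 -0.5] w 0.001 q [-0.48  0.39  0.44  1.82 -0.2   0.96 -0.05]
tool axes cols [[0.007, 0.996, -0.086], [-0.0, -0.086, -0.996], [-1.0, 0.007, -0.0]]
frame xy [-0.0577  0.0008]
turn45 for z=+1u [-3.995  0.014 -0.   ]
turn45 for z=-1u [ 0.005 -0.    -0.009]
```

View pics/s5.png

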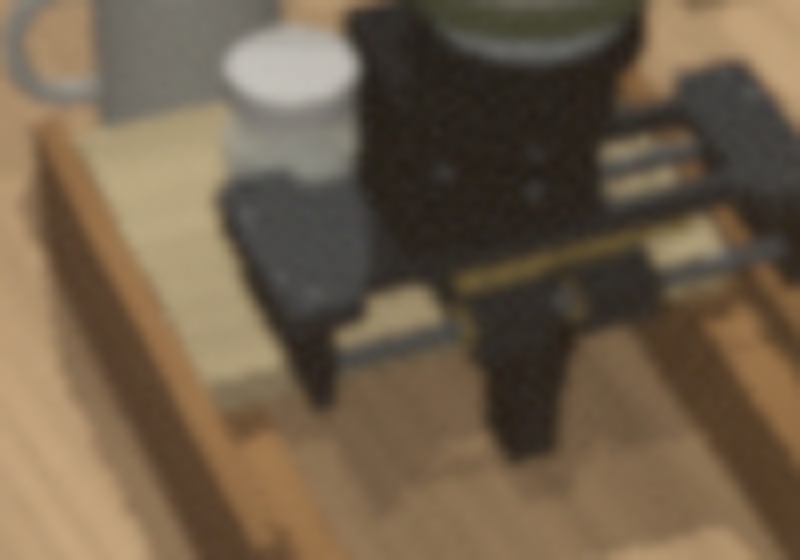

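>>> arm_command(targets=[0,0,0,-0.5,0,0.3,0,0,0,0,-1,0,0.3,0,0,0,0,-1,0,0.3,0,0,0,0,-1,0,1,0,0,0,0,-1,0,1,0,0,0,0,-1,0,1,0,0,0,0,0,0,1,0,0,0,0,0,0,1,0,0,0,0,0,0,1,0,0,0,0,0,0,1,0,0,0,0,0,0,0.5,0,0,0,0,0,0,0,0])

```text
time: 6.83
ee_pos: [0.5513, -0.1926, 0.2244]
eef_rot: [0.523, 0.477, -0.515, 0.484]
ft_force: [0.3, 0.4, -0.4]
width: 0.0007
```

```bash
python3 - <<'E'
from h import *
for n,a in(("side",(110,250,230,400)),("top",(135,240,190,360))):
    im=camera(n);np.save(f"pics/{n}6.npy",im);cv2.imwrite(f"pics/{n}6.png",cv2.resize(im[a[0]:a[1],a[2]:a[3],::-1],None,fx=4.2 if n=="side" else 4.7,fy=4.2 if n=="side" else 4.7,interpolation=cv2.INTER_CUBIC))
go()
E
```

```text
t 6.9333 pos [ 0.552  -0.1896  0.2241] F [1.2 0.2 0.4] w 0.0 q [-0.24  0.26  0.59  1.64 -0.16  1.27  0.31]
tool axes cols [[0.016, 0.997, -0.075], [0.003, -0.075, -0.997], [-1.0, 0.016, -0.004]]
frame xy [-0.2706 -0.0005]
turn45 for z=+1u [-3.98   0.031 -0.008]
turn45 for z=-1u [ 0.02  -0.005 -0.02 ]
```

View pics/side6.png

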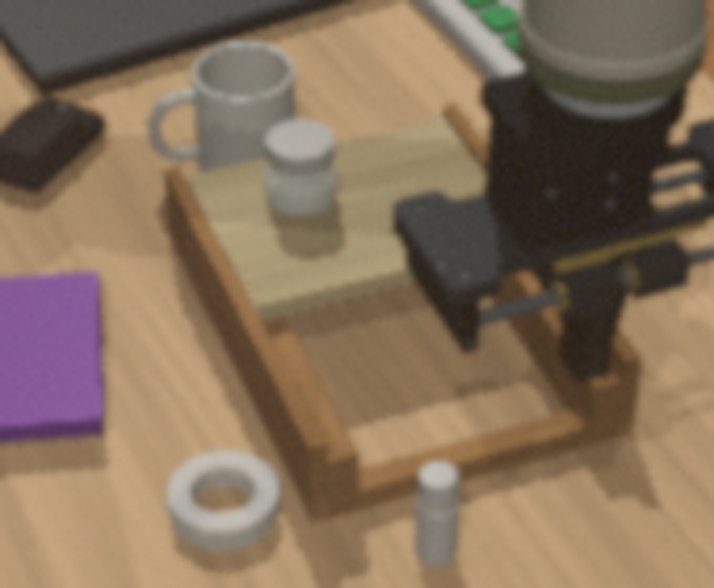

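View pics/top6.png

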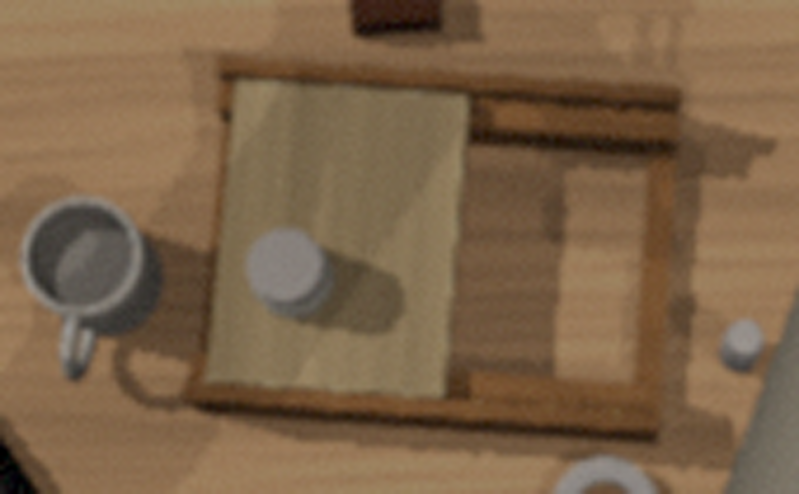

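```bash
python3 - <<'E'
from h import *
im=np.load("pics/side6.npy")
a=cv2.resize(im[130:195,265:345,::-1],None,fx=9,fy=9,interpolation=cv2.INTER_CUBIC)
cv2.imwrite("pics/s7.png",cv2.convertScaleAbs(a,alpha=1.4))
im=np.load("pics/side0.npy")
a=cv2.resize(im[140:205,275:355,::-1],None,fx=9,fy=9,interpolation=cv2.INTER_CUBIC)
cv2.imwrite("pics/s7_0.png",cv2.convertScaleAbs(a,alpha=1.4))
E
```

```text
(no output)
```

View pics/s7.png

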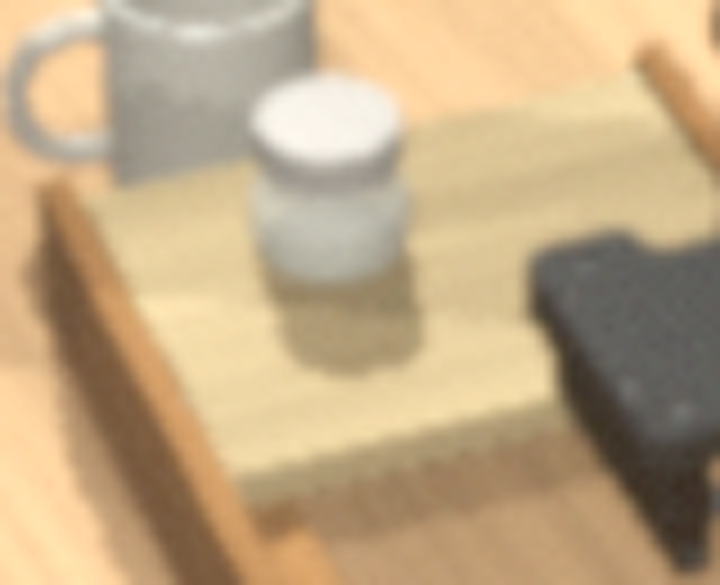

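View pics/s7_0.png

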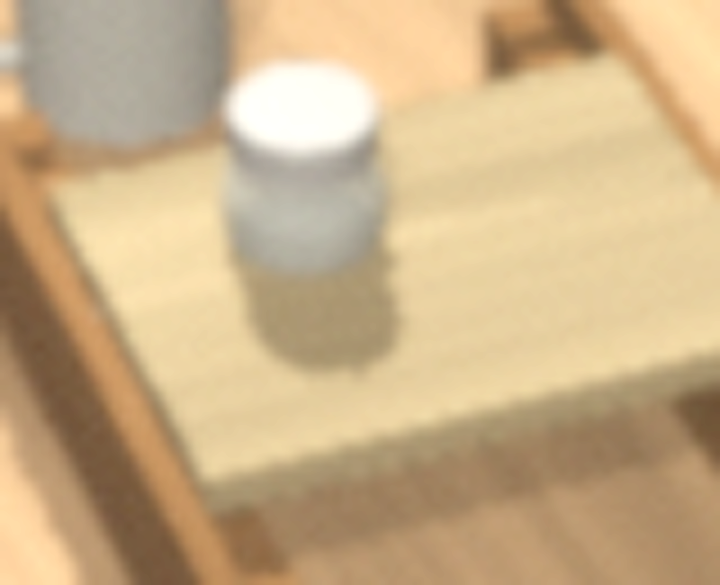

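```bash
python3 - <<'E'
from h import *
from itertools import product
tc=lambda a:np.array(a)/4.7+[190,135]-0.4
s7=lambda a:np.array(a)/9+[265,130]-0.45
s0=lambda a:np.array(a)/9+[275,140]-0.45
def tri(a,b):
    out=[]
    P=[]
    for n,p in(("top",a),("side",b)):
        c=calibration(n);K=np.array(c["camera_matrix"])
        P.append((np.c_[c["R"],np.array(c["t"])],cv2.undistortPoints(np.array(p,float).reshape(-1,1,2),K,np.array(c["D"])).reshape(-1,2).T))
    X=cv2.triangulatePoints(P[0][0],P[1][0],P[0][1],P[1][1]);X=(X[:3]/X[3]).T
    return np.c_[(X-fc)@np.c_[u,v],X[:,2]].round(4)
print("now FN,RN,FF\n",tri(tc([(207,383),(445,398),(235,80)]),s7([(90,195),(238,475),(640,75)])))
print("start FN,RN,FF\n",tri(tc([(292,382),(533,400),(318,80)]),s0([(50,190),(205,482),(612,55)])))
print("now top corners z.066",((ray("top",tc([(235,80),(468,95),(445,398),(207,383)]),.066)-fc)@np.c_[u,v]).round(4).tolist())
E
```

```text
now FN,RN,FF
 [[ 0.1361  0.0997  0.068 ]
 [-0.0132  0.0991  0.0672]
 [ 0.1387 -0.0971  0.064 ]]
start FN,RN,FF
 [[ 0.0827  0.0977  0.0718]
 [-0.0681  0.0987  0.074 ]
 [ 0.0844 -0.0974  0.072 ]]
now top corners z.066 [[0.1383, -0.0965], [-0.0118, -0.0967], [-0.013, 0.0995], [0.1366, 0.1005]]
```

>>> arm_command(targets=[0,0,0,0,0,1,0,0,0,0,0,0,1,0,0,0,0,0,0,1,0,0,0,0,0,0,1,0,0,0,0,0,0,0.5,0,0,0,0,0,0,0,0])

```text
time: 7.43
ee_pos: [0.5491, -0.2912, 0.2239]
eef_rot: [0.52, 0.484, -0.507, 0.487]
ft_force: [-0.9, -0.4, -0.3]
width: 0.0004
```

```bash
python3 - <<'E'
from h import *
im=camera("side");np.save("pics/side8.npy",im)
a=cv2.resize(im[130:195,265:365,::-1],None,fx=8,fy=8,interpolation=cv2.INTER_CUBIC)
cv2.imwrite("pics/s8.png",cv2.convertScaleAbs(a,alpha=1.4));go()
E
```

```text
t 7.4833 pos [ 0.5495 -0.2898  0.2239] F [ 0.7 -0.1 -0.7] w 0.0 q [-0.06  0.37  0.62  1.54 -0.24  1.3   0.54]
tool axes cols [[0.016, 0.998, -0.054], [0.01, -0.054, -0.998], [-1.0, 0.016, -0.011]]
frame xy [-0.3707 -0.0071]
turn45 for z=+1u [-3.954  0.031 -0.023]
turn45 for z=-1u [ 0.046 -0.015 -0.02 ]
```

View pics/s8.png

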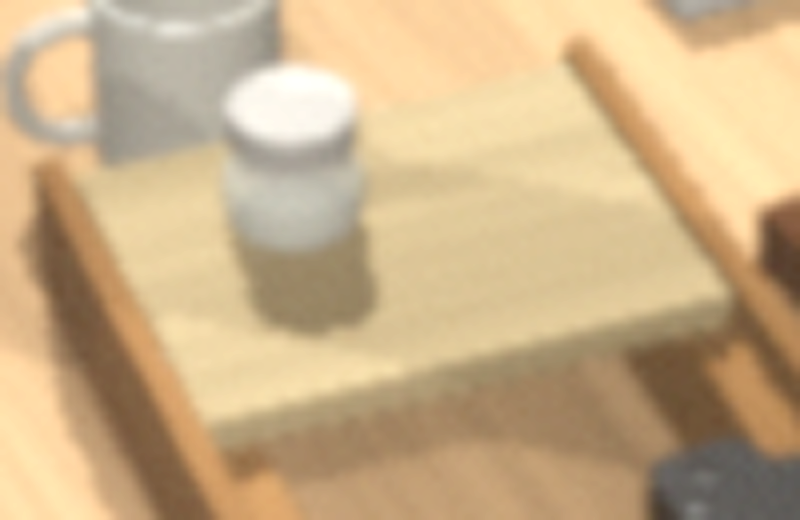

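```bash
python3 - <<'E'
from h import *
tc=lambda a:np.array(a)/4.7+[190,135]-0.4
s8=lambda a:np.array(a)/8+[265,130]-0.44
P=[]
for n,p in(("top",tc([(207,383),(445,398),(235,80),(468,95)])),("side",s8([(80,172),(213,425),(567,65),(735,293)]))):
    c=calibration(n);K=np.array(c["camera_matrix"])
    P.append((np.c_[c["R"],np.array(c["t"])],cv2.undistortPoints(np.array(p,float).reshape(-1,1,2),K,np.array(c["D"])).reshape(-1,2).T))
X=cv2.triangulatePoints(P[0][0],P[1][0],P[0][1],P[1][1]);X=(X[:3]/X[3]).T
print("FN RN FF RF",np.c_[(X-fc)@np.c_[u,v],X[:,2]].round(4))
# bystander motion: difference of first and last top images
import numpy as np
im=camera("top");cv2.imwrite("pics/t9.png",im[:,:,::-1])
E
```

```text
FN RN FF RF [[ 0.136   0.0997  0.0686]
 [-0.0131  0.0987  0.0657]
 [ 0.1386 -0.0966  0.065 ]
 [-0.0119 -0.0972  0.0658]]
```

View pics/t9.png

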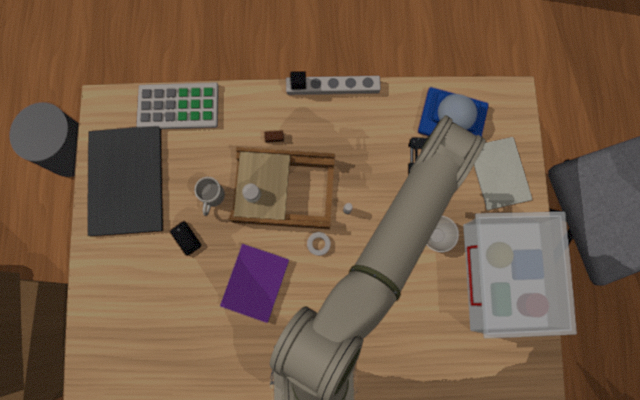

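All four top corners triangulate to 65–69 mm (72–74 mm at the start). The board's centre is at about x = 62 mm, and its side edges now meet the lips. The jar stands upright and the bystanders sit at their original pixels. The hand is clear.

```bash
python3 - <<'E'
from bench import *
print(close_job())
E
```

```text
the job is handed in; nothing more can be done
None
```

The board is seated in its notches, and I handed the job in at about 7.5 s on the robot's clock. I let the shut fingers down between the rails behind the plywood board and pushed its end edge about 53 mm towards the robot's left. The push force I read between moves was at most about 13 N. Then I backed off, raised the hand and moved it well away.

**Last checks:**
- **Height:** the board's top corners triangulate to 69, 66, 65 and 66 mm above the desk, against 72–74 mm before, and they look flush with both lips. The 69 mm corner (front, robot's side) is 3 mm high; I put that down to measurement noise, because the edge looks flush there.
- **Position:** the board's centre is about 62 mm along the frame, against 60 mm for home. That is within the notch play and the calibration error.
- **Everything else:** the jar rode along upright and untouched, and the other things on the desk had not visibly moved. The bowl was partly hidden by the arm in the last picture.

One check was unclear: while the finger was still at the board, the two views disagreed on its rear edge by 3–5 mm. I settled that by taking the hand away and measuring again.

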